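# Level the bar shelf

## Robot

A 6-joint arm with a two-finger parallel gripper is mounted at the origin on the work surface. World frame = base frame: x ahead of the robot, y to its left, z up, the work surface at z = 0. Lengths are in m, angles in rad, forces in N, time in s.
With the tool pointing down it reaches from about 0.4 to 0.925 m from the base axis. Payload 3.4 kg.
Tool frame: the origin (TCP) lies between the finger pads; the fingertips stand 17 mm ahead of it and the grasp point (between the pads) lies 2 mm behind it; z points along the fingers, y is the line along which they close (so a half turn about z gives the same grasp; the last joint's range is limited). The gripper opens to 85 mm and grips with 20 to 120 N. Pads are 22 mm wide; open, the fingers measure 114 mm over their backs; the gripper's body (76 mm by 85 mm) begins 54 mm behind the grasp point. The pads swing forward as they close: fully open they stand 13 mm farther back than shut.
Start: joints at [-1.222, 0.307, 1.506, -0, 1.328, -0.073], TCP at [0.235, -0.525, 0.248] pointing down, gripper open.
Joint ranges: [-3.12, 3.12], [-1.05, 2.28], [0.14, 2.33], [-1.42, 4.57], [0.1, 2.73], [-2.68, 2.68]. Speed limits (rad/s): [2.57, 2.57, 3.14, 3.14, 3.14, 3.14].

## Interface

Orientations are given as a rotation vector (axis times angle).
In Python, from cell import * gives the robot as it stands. Calls block until the motion is done:
- move_to(position, orientation): joint-space move of the TCP to a pose.
- servo_line(position, orientation=None, max_speed=0.15, force_limit=None): straight line of the TCP; orientation=None keeps the orientation; max_speed is the mean speed in m/s. With force_limit (N) it stops when the force on the tool has changed by that much, and returns True; else False.
- move_joints(angles): joint-space move.
- ungrasp() and close_gripper(): open the fingers fully, or close them until they stop; the grip force is fixed at half the most.
- dwell(seconds).
- ik(position, orientation): joint angles nearest the present ones, or None.
- get_state(): the state.
- read_camera(name): name is "side" or "top" or "wrist"; returns a dict with "img" (420x560x3 uint8, red, green, blue), "z_map" (420x560 float32, m along the optical axis (not along the pixel's ray), 0 where there is no reading), "K" (3x3 intrinsics, pixels), "T" (4x4, takes a point from camera to world coordinates); the wrist camera has in their place "hand_eye" (4x4, takes a point from camera to tool coordinates, whose origin is the TCP and whose axes are the flange's). Camera axes: x right, y up, looking along -z (the intrinsics and any distortion apply to the point x, -y, -z); pixel columns grow to the right and rows downward; lengths in m; the calibration is good to about 2 mm. A picture is of the moment at which its call begins: read the wrist's pose just before it.
A pose or a line that the arm cannot do raises Unreachable and nothing moves.
- close_job(): hands the job in; it is judged then, once.
The state is a dict: "time": time; "qpos": joint angles; "qvel": joint speeds; "joint_efforts": joint torques, N m; "tcp_pos": TCP position; "tcp_rot": TCP orientation; "force": force on the tool from outside, world axes, zero at the start; "torque": the same for the moment, N m; "gripper_width": finger opening in m; "gripper_force": force on a finger pad.
Only numpy, scipy, OpenCV 4.12 (cv2) and the standard library are available. Lean on these libraries where they do the work, as an engineer would, in place of code of your own. Each camera call takes 0.05 s, during which the arm holds its last target. There are 200 camera calls.

## Task

The small display shelf on the bar counter is out of level. Stand the spirit level that lies on the counter upright on its long thin edge, with the vial housing on top, lengthwise on the middle of the shelf, and turn the shelf's foot (the knurled knob at its end) until the bubble sits between the two lines while you press the level down so that the shelf sits down on its foot. Finish still pressing down on the level, with the shelf seated and the bubble centred, and leave the two tumblers, the jigger, the coasters and the spoon where they are.

Things in the scene. Friction and masses are not known exactly. Their poses are not given: they have to be found in the camera images.
- level: Spirit level, 0.3 kg: bar 160 mm long (own x), 26 thick (y), 40 high (z), and a raised vial housing 56 x 26 x 26 mm on the middle of its upper edge. Origin: middle of the underside (the 160 x 26 mm edge it stands on). Starts lying on a long face on the counter: y up, z (the housing) roughly away from the robot. Both faces alike; housing middle at z = 53 mm.
- level_top (a point): Middle of the top of the level's vial housing, 66 mm above its underside: the place to press down.
- bubble (a joint): Position (m) of the pale 14 mm long bubble in the vial, along the level's own x from its middle. It runs to the higher end, 0.5 mm per 0.001 rad of slope, at most 17.5 mm either way, and needs about 1.5 s to come to rest. Within 3.5 mm of 0 it lies between the two black lines round the vial.
- shelf_mid (a point): Middle of the top face of the display shelf: board 120 mm deep (own x, away from the robot), 300 mm long (own y), 15 mm thick, top about 90 mm above the counter (z up). Its -y end, 150 mm from this point, rests in a bracket, its +y end on the foot; turning the foot tilts it about its middle.
- shelf (a joint): How far the shelf is pressed down: 0 = its foot end riding up on a spring (nobody presses, level on it or not), 0.024 rad = seated on its foot. About 5 N on the level at mid shelf seats it; 8 to 15 N is a good push. Seating moves the bubble 12 mm towards the bracket end against the unpressed reading; only the seated reading counts. It springs up when let go.
- foot_grip (a point): On the vertical axis of the foot's round knurled knob (44 mm diameter), at grip height: 12 mm below its top, 16 mm above the lower end of its full width. 200 mm from shelf_mid, 50 mm beyond the +y end. Counterclockwise from above raises that end, 0.02 rad of slope per rad of turn (bubble 10 mm per rad). Stays as left (0.15 N m), keeps its height. Starts 0.6 to 1.7 rad too low.
- tumbler_a: Bystander, leave alone: dark teal tumbler on small feet, 68 mm across, 106 mm high, behind the shelf; origin under its middle.
- tumbler_b: Bystander, leave alone: the second such tumbler, behind the foot end of the shelf.
- jigger: Bystander, leave alone: steel hourglass measure, 44 mm across, 75 mm high, in front of the shelf.
- coasters: Bystander, leave alone: stack of cork coasters, 95 x 95 x 30 mm, near the level.
- spoon: Bystander, leave alone: steel bar spoon 170 mm long, lying flat near the robot.
There are look-alikes about, which are no part of the job. What is shaped like the level but blue or orange is not meant.

How it is judged:
By the outcome, as a careful person would: the job done as asked, in the order asked, and still so for the second after the job is handed in, while the arm keeps its last pose, push and grip.
It also fails if it takes over 64 s, if anything falls off the work surface, if the arm or the gripper's body presses on something with over 40 N, if the wrist force passes 120 N, or if a joint passes its speed limit or range.

## Working session

There is one attempt and no reset: what is moved stays moved. The work goes in short steps, each a Python script; the robot and the scene stay as the last script left them, time stands still between calls to the robot, and variables do not carry over. Pictures are saved under pics/ and viewed, at most 10 in all, crops included, and the job is handed in when it is done.

```bash
mkdir -p pics; ls; python3 - <<'E'
from cell import *
import cv2,numpy as np
for n in("top","side"):
    r=read_camera(n); cv2.imwrite(f"pics/{n}0.png",r["img"][:,:,::-1]); np.savez(f"pics/{n}0.npz",**r); print(n,r["K"],r["T"].round(3),r.keys())
print(get_state())
E
```

```text
pics
top [[504.06228319   0.         278.78309674]
 [  0.         504.06228319 210.04603266]
 [  0.           0.           1.        ]] [[-0.012  0.994 -0.107  0.387]
 [-1.    -0.012  0.003 -0.078]
 [ 0.002  0.107  0.994  1.23 ]
 [ 0.     0.     0.     1.   ]] dict_keys(['img', 'z_map', 'K', 'T'])
side [[458.75690141   0.         269.92002686]
 [  0.         458.75690141 210.78178559]
 [  0.           0.           1.        ]] [[-0.926  0.252 -0.282  0.147]
 [-0.378 -0.655  0.654  0.713]
 [-0.02   0.712  0.702  0.939]
 [ 0.     0.     0.     1.   ]] dict_keys(['img', 'z_map', 'K', 'T'])
{'time': 0.1, 'qpos': array([-1.22248528e+00,  3.07480509e-01,  1.50753482e+00, -3.37088541e-05,
        1.32840075e+00, -7.34793239e-02]), 'qvel': array([-0.00167326, -0.00136333, -0.00219108, -0.00038938, -0.00155232,
        0.00013044]), 'joint_efforts': array([ 5.42009439e-04, -4.58528852e+01, -2.52608299e+01,  3.36336211e-05,
        5.54484766e-03, -2.05956673e-05]), 'tcp_pos': array([ 0.23517704, -0.52405723,  0.24748625]), 'tcp_rot': array([-3.07022272e+00, -6.57281637e-01,  4.43004090e-04]), 'force': array([ 0.43509903,  0.72155424, -0.72719092]), 'torque': array([-0.00450459, -0.00141784, -0.03372302]), 'gripper_force': 0.0, 'gripper_width': 0.08535740111930923}
```

View pics/top0.png

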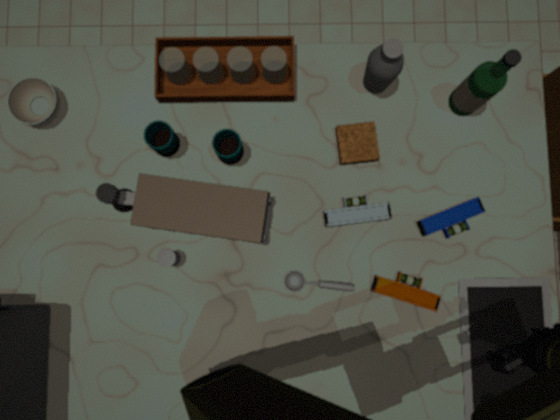

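View pics/side0.png

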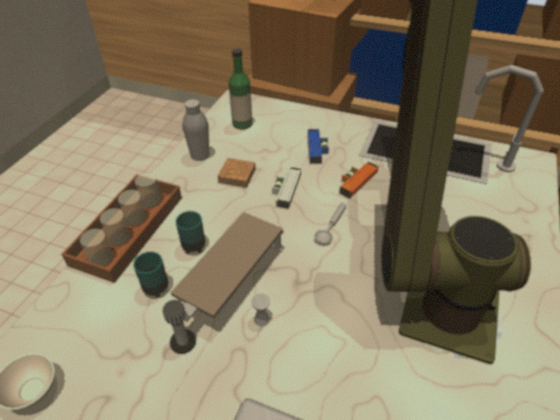

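The top view shows the white level at (357,214) with its housing at (354,201). The shelf is at (200,208), the knob at (107,193), the jigger at (170,258), the tumblers at (162,138) and (228,147), the coasters at (357,142) and the spoon at (320,283). The side view agrees with this, with the knob at (175,312) and the level at (289,187).

```bash
cat > h.py <<'E'
import numpy as np, cv2
from scipy.spatial.transform import Rotation as R
def cloud(r,T=None):
    T=r["T"] if T is None else T
    z=r["z_map"];K=r["K"];v,u=np.mgrid[:z.shape[0],:z.shape[1]]
    p=np.stack([(u-K[0,2])/K[0,0]*z,-(v-K[1,2])/K[1,1]*z,-z],-1)
    p=p@T[:3,:3].T+T[:3,3]; p[z==0]=np.nan
    return p
def onplane(r,uv,h,T=None):
    T=r["T"] if T is None else T
    K=r["K"];uv=np.atleast_2d(uv).astype(float)
    d=np.stack([(uv[:,0]-K[0,2])/K[0,0],-(uv[:,1]-K[1,2])/K[1,1],-np.ones(len(uv))],-1)@T[:3,:3].T
    return T[:3,3]+d*((h-T[2,3])/d[:,2])[:,None]
def rect(p):
    c,s,a=cv2.minAreaRect(p[:,:2].astype(np.float32)); return np.round(c,4),np.round(s,4),round(a,2)
E
python3 - <<'E'
from h import *
for n in("top","side"):
    r=dict(np.load(f"pics/{n}0.npz")); p=cloud(r); img=r["img"]; hsv=cv2.cvtColor(img,cv2.COLOR_RGB2HSV)
    print(n, "counter z", np.nanmedian(p[...,2][(p[...,2]<.02)]))
    boxes=dict(top=dict(shelf=(120,165,280,250),knob=(90,175,122,212),level=(315,190,400,235),jig=(155,245,185,270),ta=(210,125,247,165),tb=(140,118,183,160),coast=(330,118,385,168),spoon=(280,265,358,296)),
      side=dict(shelf=(170,205,290,325),knob=(155,295,190,330),level=(265,162,305,212)))[n]
    for k,(a,b,c,d) in boxes.items():
        q=p[b:d,a:c].reshape(-1,3); q=q[~np.isnan(q[:,0])]
        z=q[:,2]
        lo={'shelf':.08,'knob':.05,'level':.018,'spoon':.004}.get(k,.02)
        m=q[z>lo]
        if k=='knob': m=m[m[:,2]>np.nanmax(m[:,2])-.008]
        if len(m): print(k,len(m),"z pct",np.percentile(m[:,2],[1,50,99]).round(4),rect(m),"x",m[:,0].min().round(3),m[:,0].max().round(3),"y",m[:,1].min().round(3),m[:,1].max().round(3))
    if n=="top":
        a,b,c,d=boxes['shelf']; q=p[b:d,a:c]; m=(q[...,2]>.08)
        Q=q[m]; A=np.c_[Q[:,:2],np.ones(len(Q))]; print("shelf plane",np.linalg.lstsq(A,Q[:,2],rcond=None)[0])
    s=img[185:230,315:400] if n=="top" else img[160:215,262:308]
    cv2.imwrite(f"pics/lev_{n}.png",cv2.resize(np.clip(s.astype(float)*2,0,255).astype(np.uint8)[:,:,::-1],None,fx=6,fy=6))
E
```

```text
top counter z -0.0012351559889447472
shelf 7044 z pct [0.0826 0.0887 0.0942] (array([0.519 , 0.1189]), array([0.3348, 0.1202]), 81.28) x 0.435 0.597 y -0.054 0.283
knob 276 z pct [0.1342 0.1367 0.141 ] (array([0.546, 0.298]), array([0.0432, 0.0416]), 48.4) x 0.524 0.568 y 0.277 0.321
level 1270 z pct [0.0184 0.0238 0.0301] (array([ 0.516 , -0.2676]), array([0.0657, 0.16  ]), 6.58) x 0.476 0.55 y -0.351 -0.188
jig 277 z pct [0.0209 0.0735 0.0786] (array([0.4039, 0.1792]), array([0.0402, 0.0412]), 87.52) x 0.383 0.424 y 0.159 0.199
ta 882 z pct [0.0224 0.0532 0.1077] (array([0.662 , 0.0374]), array([0.0666, 0.0668]), 49.07) x 0.628 0.696 y 0.004 0.07
tb 954 z pct [0.0243 0.0605 0.1069] (array([0.683 , 0.1935]), array([0.0671, 0.0678]), 0.9) x 0.649 0.717 y 0.16 0.227
coast 1521 z pct [0.0222 0.0289 0.0346] (array([ 0.6793, -0.2742]), array([0.096 , 0.0965]), 5.71) x 0.628 0.73 y -0.326 -0.223
spoon 602 z pct [0.0041 0.0131 0.0224] (array([ 0.3478, -0.1737]), array([0.1834, 0.0716]), 89.33) x 0.311 0.385 y -0.266 -0.082
shelf plane [0.00052397 0.0030895  0.08809625]
side counter z -0.001139819491546512
shelf 6037 z pct [0.0812 0.0902 0.1388] (array([0.5132, 0.1171]), array([0.2685, 0.3423]), 27.18) x 0.438 0.701 y -0.053 0.325
knob 318 z pct [0.1346 0.1379 0.1414] (array([0.5486, 0.3024]), array([0.0437, 0.0447]), 59.73) x 0.527 0.571 y 0.28 0.324
level 605 z pct [0.0187 0.0242 0.0296] (array([ 0.5202, -0.2661]), array([0.0669, 0.1688]), 6.9) x 0.479 0.554 y -0.353 -0.184
```

```bash
python3 - <<'E'
from h import *
from cell import *
for n,(a,b,c,d) in dict(top=(120,165,280,250),side=(170,205,290,325)).items():
    r=dict(np.load(f"pics/{n}0.npz")); p=cloud(r); z=p[...,2]; hsv=cv2.cvtColor(r["img"],cv2.COLOR_RGB2HSV)
    box=np.zeros(z.shape,np.uint8); box[b:d,a:c]=1
    m=((z>.078)&(z<.102)&(box>0)).astype(np.uint8)
    m=cv2.morphologyEx(m,cv2.MORPH_OPEN,np.ones((23,23),np.uint8)) if n=="top" else cv2.morphologyEx(m,cv2.MORPH_OPEN,np.ones((15,15),np.uint8))
    cs,_=cv2.findContours(m,0,2); q=max(cs,key=cv2.contourArea)[:,0]
    print(n,rect(onplane(r,q,.089)))
L=np.array([-np.sin(np.radians(6.6)),np.cos(np.radians(6.6)),0])
print(read_camera("wrist")["hand_eye"].round(3))
for s in(1,-1):
    y=s*L; z=np.array([0,0,-1.]); Rg=np.c_[np.cross(y,z),y,z]
    g=R.from_matrix(Rg); print("grasp",ik([.541,-.265,.024],g.as_rotvec()))
    for tilt in(90,80,70):
        f=R.from_rotvec([0,0,0.1-.0])*R.from_rotvec(-np.radians(tilt)*L)*g
        print(s,tilt,ik([.52,.11,.146],f.as_rotvec()), ik([.47,.11,.2],f.as_rotvec()))
        f=R.from_rotvec(-np.radians(tilt)*L)*g
        print("  mid",ik([.5,-.2,.25],f.as_rotvec()))
E
```

```text
top (array([0.4969, 0.0112]), array([0.1165, 0.1051]), 89.51)
side (array([0.5185, 0.1131]), array([0.3164, 0.1251]), 81.16)
[[-0.001  0.962  0.274  0.07 ]
 [ 1.     0.001  0.001 -0.   ]
 [ 0.     0.274 -0.962 -0.125]
 [ 0.     0.     0.     1.   ]]
grasp [-5.25590081e-01  5.82347792e-01  1.69670502e+00 -4.44089210e-16
  8.62539841e-01 -2.21157814e+00]
1 90 None None
  mid None
1 80 None None
  mid None
1 70 None None
  mid None
grasp [-5.25590081e-01  5.82347792e-01  1.69670502e+00 -4.44089210e-16
  8.62539841e-01  9.30014515e-01]
-1 90 None None
  mid None
-1 80 None None
  mid None
-1 70 None None
  mid None
```

View pics/lev_top.png

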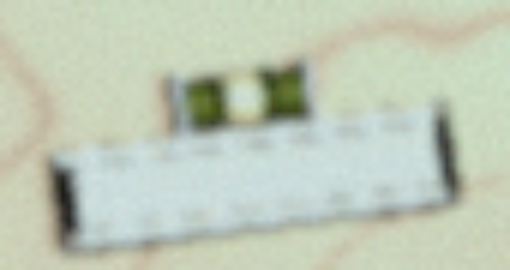

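The zoomed crop shows the level's housing with end posts at (180,105) and (308,88), and a green vial with its bubble at (245,98). The tool can't reach the shelf while horizontal. I'll look for a staging spot on the counter where the level can be stood up and regrasped from above.

```bash
python3 - <<'E'
from h import *
from cell import *
r=dict(np.load("pics/top0.npz"))
c=np.array([(138,174),(270,190),(265,242),(131,226)])
g=cv2.cornerSubPix(cv2.cvtColor(r["img"],cv2.COLOR_RGB2GRAY),c.astype(np.float32)[:,None],(5,5),(-1,-1),(3,40,.01))[:,0]
P=onplane(r,g,.089)[:,:2]; print(g.round(1).tolist(),P.round(4).tolist(),"mid",P.mean(0),"L",np.linalg.norm(P[0]-P[1]),np.linalg.norm(P[3]-P[2]),np.linalg.norm(P[0]-P[3]))
for y in(-.42,-.12):
  for x in(.6,.65,.7,.75,.8):
    a=np.arctan2(y,x); out=[]
    for z in(.056,.15):
      best=None
      for t in range(0,95,5):
        Rm=R.from_euler('z',a)*R.from_euler('y',-t,degrees=True)*R.from_matrix(np.diag([1,-1,-1.]))
        q=ik([x,y,z],Rm.as_rotvec())
        if q is not None: best=(t,np.round(q,2).tolist())
      out.append(best)
    print(x,y,out)
E
```

```text
Traceback (most recent call last):
cv2.error: OpenCV(4.12.0) :-1: error: (-5:Bad argument) in function 'cornerSubPix'
> Overload resolution failed:
>  - Layout of the output array corners is incompatible with cv::Mat
>  - Expected Ptr<cv::UMat> for argument 'corners'
```

```bash
python3 - <<'E'
from h import *
from cell import *
r=dict(np.load("pics/top0.npz"))
c=np.array([(138,174),(270,190),(265,242),(131,226)],np.float32).reshape(-1,1,2).copy()
g=cv2.cornerSubPix(cv2.cvtColor(np.ascontiguousarray(r["img"]),cv2.COLOR_RGB2GRAY),c,(5,5),(-1,-1),(3,40,.01))[:,0]
P=onplane(r,g,.089)[:,:2]; print(g.round(1).tolist(),P.round(4).tolist(),"mid",P.mean(0),"L",np.linalg.norm(P[0]-P[1]),np.linalg.norm(P[3]-P[2]),np.linalg.norm(P[0]-P[3]))
for y in(-.42,-.12):
  for x in(.6,.65,.7,.75,.8):
    a=np.arctan2(y,x); out=[]
    for z in(.056,.15):
      best=None
      for t in range(0,95,5):
        Rm=R.from_euler('z',a)*R.from_euler('y',-t,degrees=True)*R.from_matrix(np.diag([1,-1,-1.]))
        q=ik([x,y,z],Rm.as_rotvec())
        if q is not None: best=(t,np.round(q,2).tolist())
      out.append(best)
    print(x,y,out)
E
```

```text
[[138.8000030517578, 172.5], [268.5, 191.5], [268.0, 244.10000610351562], [130.10000610351562, 224.8000030517578]] [[0.5996, 0.2392], [0.5521, -0.0579], [0.4321, -0.0556], [0.4796, 0.2569]] mid [0.515858 0.095672] L 0.3009136247243259 0.3160348876703669 0.1212775614366216
0.6 -0.42 [(90, [-0.72, 1.21, 2.24, 3.02, 1.87, -1.61]), (90, [-0.72, 0.99, 2.29, 3.03, 1.7, -1.59])]
0.65 -0.42 [(90, [-0.67, 1.16, 2.14, 3.04, 1.73, -1.59]), (90, [-0.67, 0.95, 2.19, 3.04, 1.57, -1.57])]
0.7 -0.42 [(90, [-0.63, 1.13, 2.05, 3.05, 1.61, -1.57]), (90, [-0.63, 0.93, 2.09, 3.05, 1.45, -1.56])]
0.75 -0.42 [(90, [-0.59, 1.11, 1.95, 3.06, 1.49, -1.56]), (90, [-0.59, 0.93, 1.99, 3.06, 1.35, -1.55])]
0.8 -0.42 [(90, [-0.56, 1.1, 1.85, 3.06, 1.38, -1.56]), (90, [-0.56, 0.93, 1.89, 3.06, 1.25, -1.54])]
0.6 -0.12 [(45, [-0.31, 0.57, 2.29, 2.97, 0.51, -1.5]), (50, [-0.32, 0.37, 2.27, 2.88, 0.38, -1.41])]
0.65 -0.12 [(55, [-0.3, 0.7, 2.3, 3.01, 0.81, -1.55]), (60, [-0.3, 0.51, 2.29, 2.98, 0.71, -1.51])]
0.7 -0.12 [(90, [-0.29, 1.24, 2.29, 3.01, 1.96, -1.62]), (75, [-0.28, 0.75, 2.31, 3.02, 1.23, -1.56])]
0.75 -0.12 [(90, [-0.26, 1.18, 2.18, 3.03, 1.78, -1.59]), (90, [-0.26, 0.96, 2.22, 3.04, 1.62, -1.58])]
0.8 -0.12 [(90, [-0.24, 1.13, 2.07, 3.05, 1.63, -1.58]), (90, [-0.24, 0.94, 2.11, 3.05, 1.47, -1.56])]
```

```bash
cat >> h.py <<'E'
def down(yaw):  # tool down, tool x at yaw from world x
    return (R.from_euler('z',yaw)*R.from_matrix(np.diag([1,-1,-1.]))).as_rotvec()
def wrist(name=None):
    from cell import get_state,read_camera
    s=get_state(); r=read_camera("wrist"); T=np.eye(4)
    T[:3,:3]=R.from_rotvec(s["tcp_rot"]).as_matrix(); T[:3,3]=s["tcp_pos"]; T=T@r["hand_eye"]
    r["T"]=T
    if name:
        np.savez(f"pics/{name}.npz",**r); cv2.imwrite(f"pics/{name}.png",np.clip(r["img"][:,:,::-1].astype(float)*1.6,0,255).astype(np.uint8))
    return r
def blob(r,c,rad,lo,hi):
    p=cloud(r).reshape(-1,3); p=p[~np.isnan(p[:,0])]
    m=p[(np.hypot(p[:,0]-c[0],p[:,1]-c[1])<rad)&(p[:,2]>lo)&(p[:,2]<hi)]
    return m
E
python3 - <<'E'
from h import *
from cell import *
yaw=np.radians(6.7)
move_to([.541,-.264,.22],down(yaw)); dwell(.3)
r=wrist("w1"); m=blob(r,(.518,-.267),.12,.016,.035)
print(len(m),rect(m),np.percentile(m[:,2],[5,50,95])); p=cloud(r); print("counter",np.nanmedian(p[...,2][abs(p[...,2])<.012]))
s=get_state(); print(s["time"],s["qpos"].round(3),s["tcp_pos"].round(4))
E
```

```text
9567 (array([ 0.5623, -0.2613]), array([0.1497, 0.1601]), 6.31) [0.01941665 0.02349636 0.02606709]
counter -0.0008425965090742005
1.9917 [-0.525  0.366  1.489 -0.     1.286  0.93 ] [ 0.5407 -0.2646  0.2201]
```

View pics/w1.png

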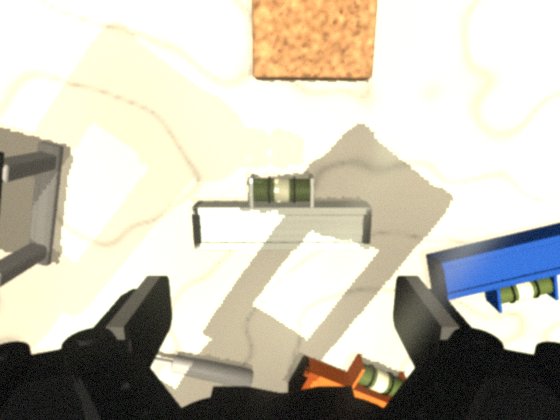

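The wrist view shows the level's bar at (196–370, 205–246) and its housing at (248–313, 175–207), aligned with the image. Coasters got into the blob, so I'll recompute and grasp.

```bash
python3 - <<'E'
from h import *
from cell import *
r=dict(np.load("pics/w1.npz")); m=blob(r,(.518,-.267),.095,.016,.035)
print(rect(m),np.percentile(m[:,2],[5,50,95]))
h=onplane(r,[(248,175),(313,175),(313,205),(248,205)],.024)[:,:2]; print(h.round(4).tolist(),h.mean(0))
c,s,a=cv2.minAreaRect(m[:,:2].astype(np.float32)); yaw=np.radians(a if a<45 else a-90)
if min(s)>.06 and max(s)<.168:
    g=np.array(c)+.023*np.array([np.cos(yaw),np.sin(yaw)])
    print("grasp",g,yaw)
    if abs(g[0]-.541)<.006 and abs(g[1]+.264)<.006:
        move_to([g[0],g[1],.06],down(yaw)); print(servo_line([g[0],g[1],.022],max_speed=.08,force_limit=8))
        close_gripper(); st=get_state(); print(st["gripper_width"],st["gripper_force"],st["tcp_pos"])
        print(servo_line([g[0],g[1],.25],max_speed=.15)); st=get_state(); print(st["time"],st["gripper_width"],st["force"])
        wrist("w2")
        a=np.arctan2(-.12,.735)
        for t in(78,75):
          for z in (.06,.1,.25): 
            Rm=R.from_euler('z',a)*R.from_euler('y',-t,degrees=True)*R.from_matrix(np.diag([1,-1,-1.]))
            q=ik([.735,-.12,z],Rm.as_rotvec()); print(t,z,None if q is None else q.round(2))
E
```

```text
(array([ 0.5206, -0.2659]), array([0.0658, 0.1602]), 6.4) [0.01951004 0.02345244 0.02582494]
[[0.5516, -0.2331], [0.5579, -0.2888], [0.5315, -0.2924], [0.5249, -0.2354]] [ 0.54147371 -0.26242907]
grasp [ 0.54341682 -0.26330219] 0.11174315173733602
False
0.0542061423878641 64.53662037849426 [ 0.54404175 -0.26369608  0.02291184]
False
5.3583 0.05445131923409141 [-0.58144483  0.17852892 -2.96435097]
78 0.06 [-0.27  1.01  2.23  3.04  1.46 -1.58]
78 0.1 [-0.27  0.91  2.24  3.04  1.37 -1.57]
78 0.25 [-0.27  0.53  2.19  3.01  0.95 -1.52]
75 0.06 [-0.27  0.96  2.23  3.04  1.36 -1.58]
75 0.1 [-0.27  0.86  2.23  3.04  1.27 -1.57]
75 0.25 [-0.27  0.49  2.17  3.    0.83 -1.51]
```

```bash
python3 - <<'E'
from h import *
from cell import *
for (x,y,z) in((.7,-.13,.3),(.7,-.13,.4)):
    a=np.arctan2(y,x)
    for t in range(15,80,5):
        Rm=R.from_euler('z',a)*R.from_euler('y',-t,degrees=True)*R.from_matrix(np.diag([1,-1,-1.]))
        q=ik([x,y,z],Rm.as_rotvec()); print(z,t,None if q is None else q.round(3))
E
```

```text
0.3 15 [-0.252  0.345  1.347  0.019  1.189  1.498]
0.3 20 [-0.255  0.308  1.426  0.028  1.06   1.49 ]
0.3 25 [-0.259  0.275  1.504  0.04   0.927  1.479]
0.3 30 [-0.263  0.248  1.582  0.056  0.79   1.463]
0.3 35 [-0.267  0.225  1.659  0.079  0.65   1.44 ]
0.3 40 [-0.271  0.209  1.734  0.116  0.505  1.402]
0.3 45 [-0.275  0.2    1.808  0.187  0.356  1.331]
0.3 50 [-0.28   0.199  1.88   0.368  0.205  1.148]
0.3 55 None
0.3 60 [-0.288  0.227  2.017  2.588  0.172 -1.076]
0.3 65 [-0.292  0.257  2.081  2.846  0.342 -1.337]
0.3 70 [-0.295  0.3    2.14   2.932  0.527 -1.428]
0.3 75 [-0.298  0.356  2.193  2.974  0.722 -1.474]
0.4 15 [-0.252  0.304  1.167  0.018  1.41   1.502]
0.4 20 [-0.255  0.261  1.249  0.025  1.283  1.496]
0.4 25 [-0.259  0.222  1.331  0.035  1.153  1.489]
0.4 30 [-0.263  0.186  1.412  0.046  1.021  1.478]
0.4 35 [-0.267  0.155  1.492  0.061  0.886  1.464]
0.4 40 [-0.271  0.129  1.571  0.083  0.747  1.443]
0.4 45 [-0.275  0.109  1.648  0.114  0.604  1.412]
0.4 50 [-0.28   0.095  1.723  0.167  0.458  1.359]
0.4 55 [-0.284  0.089  1.797  0.273  0.309  1.252]
0.4 60 [-0.288  0.091  1.868  0.584  0.164  0.94 ]
0.4 65 [-0.292  0.103  1.937  1.868  0.102 -0.344]
0.4 70 [-0.295  0.125  2.002  2.664  0.23  -1.142]
0.4 75 [-0.298  0.158  2.062  2.855  0.401 -1.336]
```

```bash
python3 - <<'E'
from h import *
from cell import *
for q in([-.275,.109,1.648,.114,.604,1.412],[-.288,.091,1.868,.584,.164,.94],[-.295,.125,2.002,2.664,.23,-1.142],[-.298,.158,2.062,2.855,.401,-1.336]):
    move_joints(q)
x,y=.735,-.12; a=np.arctan2(y,x)
o=(R.from_euler('z',a)*R.from_euler('y',-78,degrees=True)*R.from_matrix(np.diag([1,-1,-1.]))).as_rotvec()
move_to([x,y,.12],o); st=get_state(); print(st["time"],st["gripper_width"],st["qpos"].round(2)); print(servo_line([x,y,.08],max_speed=.1,force_limit=25)) 
r=read_camera("side"); np.savez("pics/s1.npz",**r); cv2.imwrite("pics/s1.png",np.clip(r["img"][:,:,::-1].astype(float)*1.6,0,255).astype(np.uint8)[60:300,120:420].repeat(2,0).repeat(2,1))
print(get_state()["time"],get_state()["force"],get_state()["tcp_pos"])
E
```

```text
10.1333 0.05489582377716191 [-0.27  0.86  2.24  3.03  1.32 -1.57]
False
10.7333 [ 0.22842162  0.23172697 -3.09375259] [ 0.73531557 -0.12004868  0.08148029]
```

View pics/s1.png

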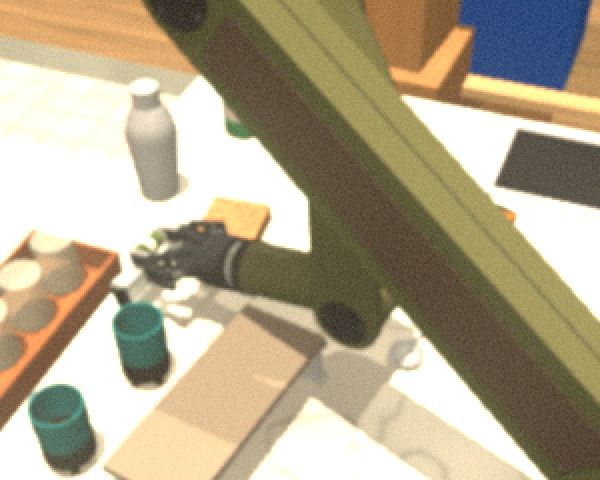

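The level is held nearly upright at the staging spot, around (150,265) in the crop, clear of the tumbler and tray. Next I'll lower it, release it and back off.

```bash
python3 - <<'E'
from h import *
from cell import *
x,y=.735,-.12
print(servo_line([x,y,.045],max_speed=.04,force_limit=6)); st=get_state(); print(st["tcp_pos"],st["force"])
ungrasp(); dwell(.3)
st=get_state(); zt=R.from_rotvec(st["tcp_rot"]).as_matrix()[:,2]
servo_line(st["tcp_pos"]-.09*zt+[0,0,.005],max_speed=.15)
move_joints([-.298,.158,2.062,2.855,.401,-1.336])
for q in([-.295,.125,2.002,2.664,.23,-1.142],[-.288,.091,1.868,.584,.164,.94],[-.275,.109,1.648,.114,.604,1.412]): move_joints(q)
move_to([.65,-.11,.28],down(np.arctan2(y,x))); dwell(.2)
r=wrist("w3"); print(get_state()["time"])
for hi,lo in((.075,.055),(.048,.032)):
    m=blob(r,(.735,-.12),.11,lo,hi); print(len(m),rect(m) if len(m) else "",np.percentile(m[:,2],[5,50,95]) if len(m) else "")
E
```

```text
True
[ 0.7357761  -0.12042468  0.06126524] [ 0.98213613 -0.54943199  3.4840006 ]Traceback (most recent call last):
  File "<stdin>", line 7, in <module>
cell.Unreachable: the arm cannot follow that straight line within its joint ranges
```

```bash
python3 - <<'E'
from h import *
from cell import *
x,y=.735,-.12
st=get_state(); print(st["gripper_width"],st["time"]); p=st["tcp_pos"]
servo_line(p+[0,0,.12],max_speed=.15)
move_joints([-.298,.158,2.062,2.855,.401,-1.336])
for q in([-.295,.125,2.002,2.664,.23,-1.142],[-.288,.091,1.868,.584,.164,.94],[-.275,.109,1.648,.114,.604,1.412]): move_joints(q)
move_to([.65,-.11,.28],down(np.arctan2(y,x))); dwell(.2)
r=wrist("w3"); print(get_state()["time"])
for hi,lo in((.075,.055),(.048,.032)):
    m=blob(r,(.735,-.12),.11,lo,hi); print(len(m),rect(m) if len(m) else "",np.percentile(m[:,2],[5,50,95]) if len(m) else "")
E
```

```text
0.08565940630168756 12.0167
17.5833
1597 (array([ 0.7336, -0.1196]), array([0.0561, 0.0254]), 80.47) [0.05679045 0.06161449 0.06530106]
3962 (array([ 0.7657, -0.1149]), array([0.1798, 0.0868]), 80.64) [0.03732832 0.03911779 0.04361579]
```

View pics/w3.png

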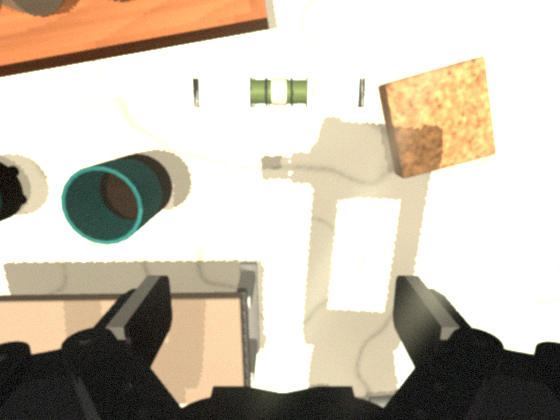

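The level stands upright at (279,92) in the wrist view, with the bubble visible from above. I'll regrasp it by the ends of its housing and carry it to the shelf.

```bash
python3 - <<'E'
from h import *
from cell import *
r=dict(np.load("pics/w3.npz")); d=np.array([.1547,.988]); e=np.array([.988,-.1547])
c=onplane(r,(245,294),.087)[0,:2]; print("corner",c,"mid",c+.15*d-.06*e)
lv=np.array([.7336,-.1196]); yw=np.radians(-9.5)
move_to([*lv,.12],down(yw)); print(servo_line([*lv,.063],max_speed=.08,force_limit=6)); close_gripper()
st=get_state(); print(st["gripper_width"],st["tcp_pos"]); servo_line([*lv,.20],max_speed=.2)
ys=np.radians(-8.9)
move_to([.516,.099,.22],down(ys)); print(servo_line([.516,.099,.165],max_speed=.1))
r=read_camera("top"); np.savez("pics/t2.npz",**r); s=get_state(); print(s["time"],s["tcp_pos"],s["force"])
cv2.imwrite("pics/t2.png",cv2.resize(np.clip(r["img"][110:280,80:300,::-1].astype(float)*1.8,0,255).astype(np.uint8),None,fx=3,fy=3))
E
```

```text
corner [ 0.55873413 -0.05851753] mid [0.52265913 0.09896447]
False
0.054345624994685274 [ 0.7344651  -0.11983451  0.06417912]
False
22.35 [0.51692178 0.09890549 0.16551166] [-0.58419839 -0.84826648 -3.26421719]
```

View pics/t2.png

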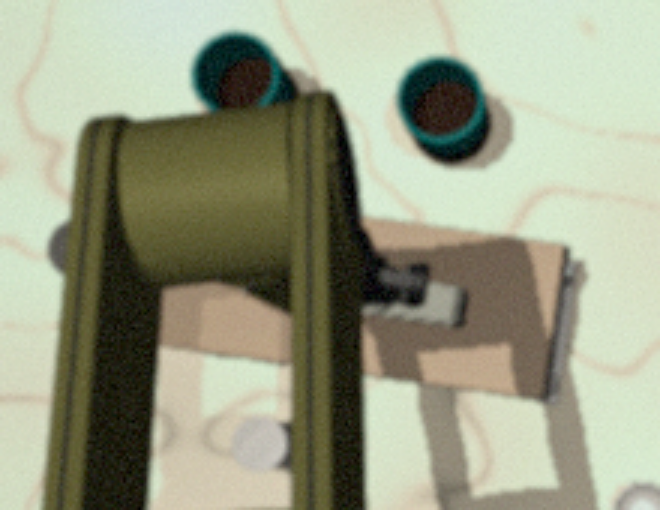

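The crop shows the arm over the shelf, with the level's near end at (440,303), lined up with the board and between its long edges. I'll set it down and read the bubble.

```bash
python3 - <<'E'
from h import *
from cell import *
servo_line([.519,.099,.165]); print(servo_line([.519,.099,.140],max_speed=.04,force_limit=3)); st=get_state(); print(st["tcp_pos"],st["force"])
ungrasp(); p=get_state()["tcp_pos"]; ys=np.radians(-8.9)
servo_line(p+[0,0,.06],max_speed=.15)
move_to([.519-.065,.099+.01,.31],down(ys)); dwell(1.3)
r=wrist("w4"); print(get_state()["time"])
m=blob(r,(.519,.099),.05,.135,.17); print("housing",len(m),rect(m),np.percentile(m[:,2],[5,50,95]))
m=blob(r,(.5,.25),.25,.08,.1); A=np.c_[m[:,:2]-[.519,.099],np.ones(len(m))]; print("shelf",np.linalg.lstsq(A,m[:,2],rcond=None)[0],rect(m))
m=blob(r,(.547,.3),.04,.13,.15); print("knob",len(m),rect(m) if len(m) else "",np.percentile(m[:,2],[5,50,95]) if len(m) else "")
E
```

```text
True
[0.51950896 0.09924378 0.15282294] [-1.14497315  0.51713614  6.4804169 ]
25.8667
housing 2347 (array([0.5193, 0.0993]), array([0.056 , 0.0258]), 81.36) [0.14558549 0.15157748 0.15535267]
shelf [0.0010623  0.00249325 0.08907855] (array([0.5262, 0.1466]), array([0.3034, 0.1203]), 81.21)
knob 2569 (array([0.5479, 0.2968]), array([0.0365, 0.0456]), 67.54) [0.13299083 0.1370481  0.13836188]
```

View pics/w4.png

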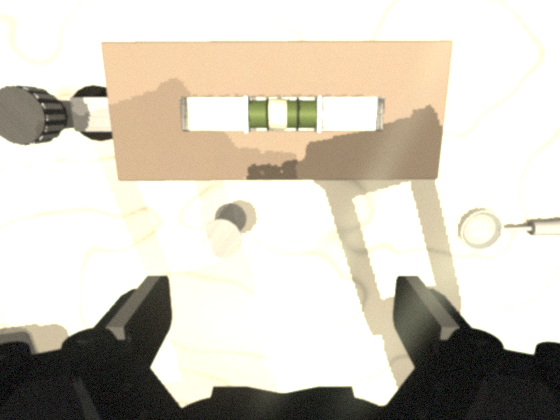

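The level stands in the middle of the shelf: level centre (282,114), shelf centre about (278,111). The vial runs 248–317, and the bubble is near u=278, slightly towards the foot (left). I'll measure it numerically, then turn the knob.

```bash
cat >> h.py <<'E'
def bubble(r,c=(.519,.1),zv=.145,d=np.array([.1547,.988])):
    """bubble offset (m) toward +y(foot) from the vial middle, wrist view from above"""
    P=onplane(r,np.stack(np.meshgrid(np.arange(560),np.arange(420)),-1).reshape(-1,2),zv).reshape(420,560,3)[...,:2]
    s=(P-c)@d; t=(P-c)@np.array([d[1],-d[0]]); img=r["img"].astype(float)
    g=img[...,1]-img[...,2]   # green vial: g-b large ; bubble: pale, bright
    hsv=cv2.cvtColor(np.ascontiguousarray(r["img"]),cv2.COLOR_RGB2HSV); m=(abs(t)<.0045)&(abs(s)<.04)
    b=np.arange(-.036,.0361,.001); i=np.digitize(s[m],b)
    return b,[(round(hsv[...,1][m][i==k].mean()),round(hsv[...,2][m][i==k].mean())) if (i==k).any() else None for k in range(len(b))]
E
python3 - <<'E'
from h import *
r=dict(np.load("pics/w4.npz"))
b,v=bubble(r)
print([(round(x*1e3),*y) for x,y in zip(b,v) if y])
E
```

```text
[(-36, 18, 207), (-35, 18, 207), (-34, 18, 208), (-33, 19, 207), (-32, 18, 206), (-31, 19, 197), (-30, 25, 179), (-29, 27, 176), (-28, 20, 200), (-27, 17, 201), (-26, 24, 163), (-25, 65, 114), (-24, 104, 109), (-23, 107, 110), (-22, 109, 110), (-21, 108, 110), (-20, 108, 110), (-19, 105, 111), (-18, 108, 110), (-17, 107, 110), (-16, 108, 110), (-15, 108, 110), (-14, 108, 110), (-13, 105, 103), (-12, 86, 73), (-11, 83, 68), (-10, 103, 92), (-9, 107, 108), (-8, 108, 110), (-7, 108, 111), (-6, 109, 110), (-5, 108, 110), (-4, 104, 110), (-3, 64, 150), (-2, 41, 201), (-1, 34, 207), (0, 32, 207), (1, 31, 207), (2, 31, 208), (3, 32, 207), (4, 32, 207), (5, 32, 206), (6, 33, 208), (7, 33, 208), (8, 33, 207), (9, 39, 205), (10, 43, 189), (11, 49, 117), (12, 82, 72), (13, 102, 95), (14, 108, 110), (15, 110, 109), (16, 109, 110), (17, 108, 111), (18, 107, 109), (19, 108, 109), (20, 107, 111), (21, 108, 109), (22, 105, 110), (23, 107, 111), (24, 107, 106), (25, 96, 99), (26, 30, 142), (27, 15, 198), (28, 18, 205), (29, 29, 197), (30, 41, 195), (31, 41, 196), (32, 33, 199), (33, 27, 204), (34, 26, 207), (35, 25, 208), (36, 25, 207)]
```

The bubble is 3.7 mm towards the foot when unpressed, so about −8.3 mm when seated. That calls for roughly 0.83 rad counterclockwise.

```bash
python3 - <<'E'
from h import *
from cell import *
k=[.548,.299]; y0=-.35
move_to([*k,.20],down(y0)); print(servo_line([*k,.126],max_speed=.1,force_limit=8)); close_gripper()
st=get_state(); print(st["gripper_width"],st["tcp_pos"],st["force"],st["torque"]); q=np.array(st["qpos"])
q[5]-=.84; print(q.round(2)); move_joints(q); st=get_state(); print("after",st["qpos"].round(3),st["torque"].round(3),st["force"].round(2))
ungrasp(); servo_line([*k,.2],max_speed=.2)
move_to([.519-.065,.109,.31],down(np.radians(-8.9))); dwell(1.0)
r=wrist("w5"); print(get_state()["time"]); b,v=bubble(r)
print([round(x*1e3) for x,y in zip(b,v) if y and abs(x)<.0245 and y[1]>150])
print([(round(x*1e3),y) for x,y in zip(b,v) if y and abs(x)<.0245 and y[1]<90])
m=blob(r,(.519,.099),.05,.135,.17); print("housing",rect(m))
E
```

```text
False
0.04209176660735283 [0.54896628 0.30081038 0.12738496] [-0.59311763  5.49087579  6.7906343 ] [0.86208921 0.15142786 0.05208485]
[0.43 0.48 1.55 0.   1.1  1.51]
after [0.433 0.481 1.553 0.002 1.104 1.514] [0.558 0.107 0.164] [-0.37  2.82  1.59]
32.0167
[5, 6, 7, 8, 9, 12, 13, 14, 15, 16, 17, 18]
[(-14, (98, 88)), (-13, (78, 64)), (-12, (83, 73))]
housing (array([0.5191, 0.098 ]), array([0.056 , 0.0258]), 81.25)
```

```bash
python3 - <<'E'
from h import *
from cell import *
c=[.5191,.0988]
close_gripper(); move_to([*c,.195],down(np.radians(-8.9))); dwell(.3); f0=get_state()["force"]
print(servo_line([*c,.155],max_speed=.025,force_limit=11)); st=get_state(); print(st["tcp_pos"],st["force"]-f0)
dwell(1.7); st=get_state(); print(st["time"],st["tcp_pos"],st["force"]-f0,st["torque"])
r=wrist("w6"); s=read_camera("side"); np.savez("pics/s6.npz",**s)
a=np.clip(r["img"][60:360,100:460,::-1].astype(float)*1.6,0,255).astype(np.uint8)
v=np.clip(s["img"][190:310,150:300,::-1].astype(float)*1.8,0,255).astype(np.uint8)
v=cv2.resize(v,(375,300)); cv2.imwrite("pics/p6.png",np.hstack([a,v]))
m=blob(s,(.519,.099),.2,.08,.1); A=np.c_[m[:,:2]-[.519,.099],np.ones(len(m))]; print("shelf",np.linalg.lstsq(A,m[:,2],rcond=None)[0])
E
```

```text
True
[0.51947301 0.10017113 0.16942588] [-0.81764487  0.76772284  3.94014394]
36.4083 [0.5194069  0.10018188 0.1694105 ] [-0.97627838  0.4755667   4.70197746] [-0.0024032   0.22274482 -0.0112634 ]
shelf [ 0.01372474 -0.00513897  0.08691589]
```

View pics/p6.png

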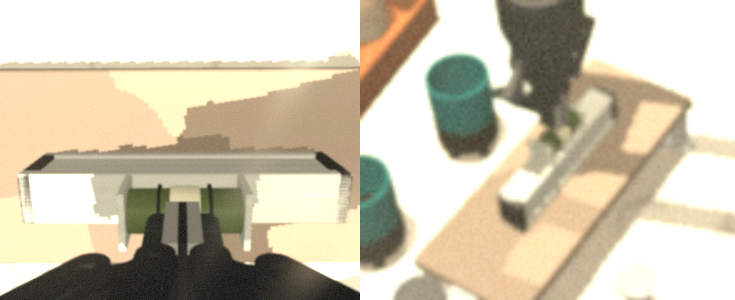

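The bubble, at about (185,193), lies between the two lines at 158 and 208 and is nearly centred. The push is only about 5 N, so I'll increase it to about 11 N.

```bash
python3 - <<'E'
from h import *
from cell import *
p=np.array([.5194,.1001]); z=get_state()["tcp_pos"][2]
for i in range(14):
    z-=.0006; servo_line([*p,z],max_speed=.01); dwell(.15); st=get_state(); f=st["force"][2]+.7
    print(round(z,4),st["tcp_pos"].round(4),round(f,2))
    if f>10.5: break
dwell(1.8); st=get_state(); print(st["time"],st["tcp_pos"],st["force"])
r=wrist("w7"); s=read_camera("side"); np.savez("pics/s7.npz",**s)
a=np.clip(r["img"][60:360,100:460,::-1].astype(float)*1.6,0,255).astype(np.uint8)
v=np.clip(s["img"][190:310,150:300,::-1].astype(float)*1.8,0,255).astype(np.uint8)
cv2.imwrite("pics/p7.png",np.hstack([a,cv2.resize(v,(375,300))]))
row=r["img"][248:256,215:355].astype(int).mean(0); print([(215+i,*map(int,x)) for i,x in enumerate(row)][::2])
E
```

```text
0.1688 [0.5195 0.1002 0.1694] 6.84
0.1682 [0.5197 0.1002 0.1694] 9.41
0.1676 [0.5198 0.1002 0.1693] 13.08
39.5083 [0.51983037 0.10018522 0.1692807 ] [-3.46355743  0.40614243 12.54216767]
[(215, 127, 123, 105), (217, 121, 117, 100), (219, 111, 107, 92), (221, 107, 103, 88), (223, 100, 97, 84), (225, 91, 88, 76), (227, 78, 77, 63), (229, 59, 62, 41), (231, 58, 61, 40), (233, 60, 64, 42), (235, 61, 64, 43), (237, 60, 63, 42), (239, 59, 61, 42), (241, 59, 62, 40), (243, 59, 61, 40), (245, 59, 63, 41), (247, 58, 61, 39), (249, 60, 62, 41), (251, 58, 61, 40), (253, 59, 63, 41), (255, 58, 61, 41), (257, 43, 43, 32), (259, 31, 30, 25), (261, 45, 48, 30), (263, 55, 59, 38), (265, 55, 59, 37), (267, 56, 61, 39), (269, 61, 64, 42), (271, 108, 104, 80), (273, 128, 122, 95), (275, 129, 123, 96), (277, 129, 123, 97), (279, 128, 121, 95), (281, 127, 121, 94), (283, 126, 120, 94), (285, 126, 120, 94), (287, 125, 119, 94), (289, 125, 118, 93), (291, 123, 117, 91), (293, 125, 118, 93), (295, 124, 118, 92), (297, 123, 117, 92), (299, 118, 113, 88), (301, 85, 84, 62), (303, 56, 59, 37), (305, 54, 58, 35), (307, 49, 53, 33), (309, 32, 32, 23), (311, 34, 33, 26), (313, 56, 58, 38), (315, 58, 61, 40), (317, 58, 61, 41), (319, 59, 62, 42), (321, 61, 64, 43), (323, 62, 64, 44), (325, 65, 66, 46), (327, 66, 68, 48), (329, 69, 70, 51), (331, 70, 70, 52), (333, 72, 73, 54), (335, 72, 73, 54), (337, 74, 74, 55), (339, 74, 75, 56), (341, 83, 82, 65), (343, 97, 93, 80), (345, 102, 98, 83), (347, 109, 105, 90), (349, 109, 105, 90), (351, 117, 112, 97), (353, 130, 124, 107)]
```

View pics/p7.png

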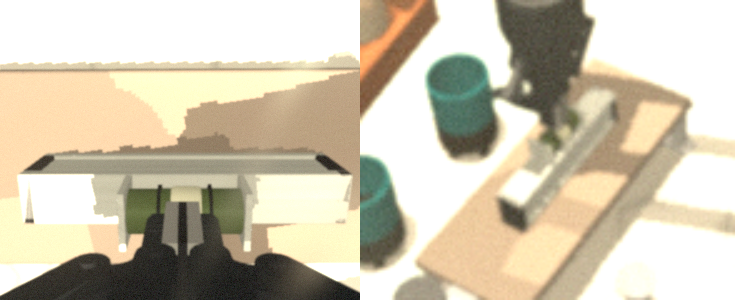

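The bubble (270–301) is about 0.6 mm off the middle between the lines (259, 310). The push is about 12.5 N, and the shelf is seated: pressing harder no longer lowers it. Handing in.

```bash
python3 -c "
from cell import *
print(close_job())"
```

```text
the job is handed in; nothing more can be done
None
```

I handed the job in at about 40 s with the level upright on the middle of the shelf, the shelf seated under a push of about 12.5 N, and the bubble about 0.6 mm off centre between the lines; I saw no sign of any bystander being touched, but did not re-measure their positions.

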